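# Find the rattling tip canister and hand it over

## Robot

A 6-joint arm with a two-finger parallel gripper is mounted at the origin on the work surface. World frame = base frame: x ahead of the robot, y to its left, z up, the work surface at z = 0. Lengths are in m, angles in rad, forces in N, time in s.
With the tool pointing down it reaches from about 0.3 to 0.775 m from the base axis. Payload 14.6 kg.
Tool frame: the origin (TCP) lies at the very end of the fingers, on their centre line; the grasp point (between the pads) lies 19 mm behind it; y points along the fingers, z is the direction in which the jaws open and shut, and the axes are right-handed (so a half turn about y gives the same grasp; the last joint's range is limited). The gripper opens to 94 mm and grips with 3 to 60 N. Pads are 16 mm wide; open, the fingers measure 119 mm over their backs; the gripper's body (75 mm by 177 mm) begins 78 mm behind the grasp point.
Start: joints at [1.18, 0.3, 1.521, -0, 1.321, -0.067], TCP at [0.175, 0.521, 0.205] pointing down, gripper open.
Joint ranges: [-3.03, 3.03], [-0.79, 2.21], [0.23, 2.52], [-1.04, 4.18], [0, 3.07], [-2.55, 2.55]. Speed limits (rad/s): [2.22, 2.22, 2.57, 3.14, 3.14, 3.14].

## Interface

Orientations are given as [roll, pitch, yaw] about the fixed x, y, z axes, in that order (R = Rz(yaw) Ry(pitch) Rx(roll)).
In Python, from station import get_obs, camera, hand_in, masks_of gives the robot as it stands.
- The arm moves only by the shell command python3 -m jog 'ROWS' [FORCE]. ROWS is text: rows parted by semicolons, each of 7 numbers parted by spaces: the shift along the world's x, y, z in mm, then the turn, a rotation vector about the world's x, y, z in degrees, then the closure, from 0 (fully open) to 1 (shut). A call has 1 to 10 rows; each row is the pose to reach, as a shift and turn from the pose measured when the call began; what a row does not reach only later rows make up. A row lasts 1/12 s, in which the tool goes at most 41.7 mm and 7.16 degrees, less where a joint would pass 70% of its speed; a pose out of reach is approached as far as the arm can. A call with a gripper value outside its range is refused whole. The fingers move at their own pace and stop on an object; FORCE is the grip in N (left out, the last holds). Time passes only in rows, so rows that repeat a pose let the fingers close. It gives the time, the measured TCP pose, the force and the opening at its end, in the units of the state.
- get_obs(): the state, without advancing time (a new reading comes with each control period).
- camera(name): name is "side" or "top" or "wrist"; returns a dict with "img" (384x512x3 uint8, red, green, blue), "range_z" (384x512 float32, m along the optical axis (not along the pixel's ray), 0 where there is no reading), "fx", "fy", "cx", "cy" (pixels), "rvec" (rotation vector, rad) and "tvec" (3), from world to camera coordinates, as OpenCV has them. Camera axes: x right, y down, z forward; pixel columns grow to the right and rows downward; lengths in m; the calibration is good to about 2 mm. A picture is of the moment at which its call begins.
- hand_in(): hands the job in, once; it reports no verdict.
Trained networks look in the newest picture that a camera, given by its name, has taken for a name from the list of things; names that differ only in an ending like _2 or _b are one class to them, and where a whole thing is asked for, a point or a joint stands for the part that bears it (a point fixed in the world has none). Each returns a list of dicts, best first, with "conf" (0 to 1); they miss things now and then, are a little off and sometimes report something else, mostly with a low value. They report only what shows in the picture. A call takes as long as a camera call. They do not tell look-alikes from the thing itself.
- masks_of(thing, camera): "mask" (384x512 bool, what is visible of it) and "extent" ([left, top, right, bottom] in pixels, round what is visible of it).
The state is a dict: "time_s": time; "qpos": joint angles; "joint_vel": joint speeds; "tau": joint torques, N m; "ee_pos": TCP position; "eef_rot": TCP orientation; "force": force on the tool from outside, world axes, zero at the start; "moment": the same for the moment, N m; "grip_width": finger opening in m.
Only numpy, scipy, OpenCV 4.12 (cv2) and the standard library are available. Lean on these libraries where they do the work, as an engineer would, in place of code of your own. Each camera call takes 0.05 s, during which the arm holds its last target.

## Task

Two of the three capped canisters in the blue cradle are new and packed tight; in the one in use a spare welding tip is loose and rattles. Check all three, one at a time from the robot's left to its right: lift each well clear of the cradle, shake it lengthwise with a few brisk to-and-fro strokes, and lay it back in its place before taking the next; then hold out the one that rattled to the welder, level and still, a good hand's breadth above the centre of the yellow hand-over mark, with the two quiet ones lying in their places. Finish while still holding it, and leave the clamp, T-bolt, shim and bump stop alone.

Things in the scene. Friction and masses are not known exactly. Their poses are not given: they have to be found in the camera images.
- cradle: flat blue steel cradle, fixed to the plate, 130 (x) x 310 (y) mm, base 4 mm thick with two round rails under each canister, rail tops 12 mm above the plate; origin at the centre of its underside, on the plate; three places in a row along its y axis, 105 mm apart, the canisters lying along its x axis, which points away from the robot
- place_left (a point): where the centre of a canister lies when it lies in the middle of the cradle's left place (32.3 mm above the plate); left is the robot's left, the cradle's +y
- place_middle (a point): where the centre of a canister lies when it lies in the middle of the cradle's middle place (32.3 mm above the plate)
- place_right (a point): where the centre of a canister lies when it lies in the middle of the cradle's right place (32.3 mm above the plate); right is the robot's right, the cradle's -y
- canister_a_center (a point): centre of one of three look-alike capped aluminium canisters lying on its side: 50 mm diameter, 150 mm long along its x axis (ribbed cap at +x), about 0.32 kg. Two are packed tight; in one a loose 0.115 kg tip (29 mm, round) rolls from end to end of a 130 mm bore, 50 mm either side of the middle, and knocks on the ends when shaken or rocked along its length
- canister_b_center (a point): centre of one of three look-alike capped aluminium canisters lying on its side: 50 mm diameter, 150 mm long along its x axis (ribbed cap at +x), about 0.32 kg. Two are packed tight; in one a loose 0.115 kg tip (29 mm, round) rolls from end to end of a 130 mm bore, 50 mm either side of the middle, and knocks on the ends when shaken or rocked along its length
- canister_c_center (a point): centre of one of three look-alike capped aluminium canisters lying on its side: 50 mm diameter, 150 mm long along its x axis (ribbed cap at +x), about 0.32 kg. Two are packed tight; in one a loose 0.115 kg tip (29 mm, round) rolls from end to end of a 130 mm bore, 50 mm either side of the middle, and knocks on the ends when shaken or rocked along its length
- mark: hand-over mark painted on the plate beyond the cradle: yellow ring 90 mm across with a dot in the middle; origin at its centre on the plate; nothing to touch
- clamp: bystander, leave alone: red enamelled C-clamp lying flat, about 85 x 170 mm, 20 mm high; origin at the centre of its frame, on the plate
- tbolt: bystander, leave alone: steel T-bolt lying flat, 100 mm long, 14 mm high, T head 45 mm; origin at the middle of its length, on the plate
- shim: bystander, leave alone: brass-colored three-step shim, 60 x 30 mm, 24 mm high; origin at the centre of its underside, on the plate
- bumpstop: bystander, leave alone: squat black rubber bump stop, 48 mm diameter, 32 mm high; origin at the centre of its underside, on the plate
Mind the look-alikes: they are no part of the job. What is shaped like the part that bears canister_a_center but black is not meant. Leave any red look-alike of the part that bears canister_c_center alone.

How it is judged:
By the outcome, as a careful person would: the job done as asked, in the order asked, and still so for the second after the job is handed in, while the arm keeps its last pose, push and grip.
It also fails if it takes over 72 s, if anything falls off the work surface, if the arm or the gripper's body presses on something with over 40 N, if the wrist force passes 120 N, or if a joint passes its speed limit or range.

## Working session

There is one attempt and no reset: what is moved stays moved. The work goes in short steps, Python scripts to look and compute and a shell command to move; the robot and the scene stay as the last step left them, time stands still between calls to the robot, and variables do not carry over. Pictures are saved under pics/ and viewed, and the job is handed in when it is done.

```bash
ls; mkdir -p pics; python3 - <<'E'
from station import *
import cv2,numpy as np
print(get_obs())
for n in ["top","side","wrist"]:
    c=camera(n); cv2.imwrite(f"pics/{n}0.png",c["img"][:,:,::-1]); print(n,c["rvec"],c["tvec"],c["fx"])
    np.savez(f"{n}0.npz",**c)
E
```

```text
pics
{'time_s': 0.0, 'qpos': array([ 1.18037950e+00,  3.00457387e-01,  1.52160260e+00, -8.36056538e-06,
        1.32067447e+00, -6.66218121e-02]), 'joint_vel': array([-1.45359567e-05,  6.35677745e-04,  3.10110227e-03,  1.12345449e-04,
        8.87519771e-04,  9.89795073e-04]), 'tau': array([ 1.69589268e-03, -5.31794500e+01, -3.52741814e+01,  7.09352433e-02,
        2.43516272e-02, -1.14647382e-04]), 'ee_pos': array([0.17490672, 0.52116785, 0.20488474]), 'eef_rot': array([-1.57193614e+00,  6.79329569e-05, -3.23792976e-01]), 'force': array([ 1.19568426, -0.64098893,  0.0085279 ]), 'moment': array([ 0.02882499, -0.01962459, -0.02114769]), 'grip_width': 0.09385493726605537}
top [ 2.15350617 -2.11279465  0.15575432] [0.0078401  0.5735235  1.10773247] 420.02565928389265
side [ 0.0215705  -2.75796799  1.46960393] [0.54284162 0.03813823 1.24100901] 431.9161059297757
wrist [-2.35980368 -1.69925331 -0.23397906] [-0.54955663 -0.03005157  0.3915522 ] 323.4523811063137
```

View pics/top0.png

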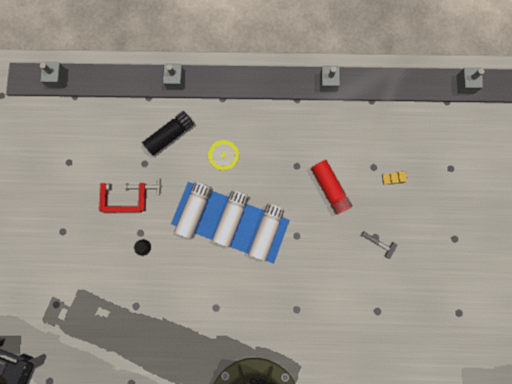

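View pics/side0.png

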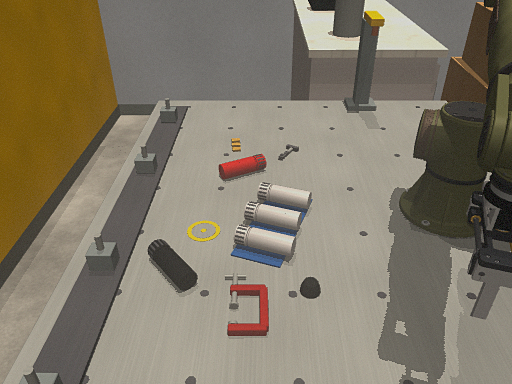

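```bash
cat > h.py <<'E'
import cv2,numpy as np
def pts(c,mask):
    R=cv2.Rodrigues(c["rvec"])[0]; v,u=np.nonzero(mask&(c["range_z"]>0)); z=c["range_z"][v,u]
    P=np.stack([(u-c["cx"])/c["fx"]*z,(v-c["cy"])/c["fy"]*z,z],1)
    return (P-c["tvec"].reshape(3))@R
E
python3 - <<'E'
from station import *
from h import *
for n in ["top","side"]:
    c=np.load(f"{n}0.npz")
    for t in ["cradle","canister_a_center","mark","clamp","tbolt","shim","bumpstop"]:
        for d in masks_of(t,n):
            if d["conf"]<.3: continue
            p=pts(c,d["mask"]);
            if len(p)<5: continue
            m=np.median(p,0); q=p[:,:2]-p[:,:2].mean(0); w,V=np.linalg.eigh(q.T@q)
            print(n,t,round(d["conf"],2),d["extent"],len(p),"med",m.round(3),"lo",np.percentile(p,2,0).round(3),"hi",np.percentile(p,98,0).round(3),"ax",V[:,1].round(3))
E
```

```text
top cradle 0.87 [170.2, 183.4, 286.6, 261.6] 2314 med [0.484 0.064 0.003] lo [ 0.395 -0.073 -0.001] hi [0.57  0.231 0.008] ax [0.327 0.945]
top canister_a_center 0.88 [140.5, 110.8, 192.2, 157.6] 934 med [0.729 0.256 0.045] lo [0.676 0.197 0.021] hi [0.787 0.315 0.053] ax [-0.664  0.748]
top canister_a_center 0.75 [171.7, 185.2, 211.9, 239.3] 1045 med [0.511 0.177 0.053] lo [0.442 0.137 0.003] hi [0.582 0.218 0.06 ] ax [-0.939  0.344]
top mark 0.86 [207.6, 138.0, 238.7, 169.9] 714 med [0.678 0.103 0.   ] lo [ 0.64   0.064 -0.004] hi [0.718 0.143 0.006] ax [-0.127  0.992]
top mark 0.7 [136.3, 241.3, 152.8, 258.7] 221 med [0.408 0.314 0.027] lo [0.389 0.298 0.003] hi [0.429 0.336 0.034] ax [-0.961 -0.275]
top clamp 0.7 [95.4, 174.4, 159.9, 216.2] 912 med [0.546 0.365 0.018] lo [ 0.505  0.281 -0.001] hi [0.596 0.445 0.024] ax [-0.225  0.974]
top tbolt 0.48 [359.0, 231.9, 396.3, 260.6] 249 med [ 0.429 -0.347  0.012] lo [ 0.399 -0.378 -0.001] hi [ 0.461 -0.292  0.017] ax [0.52  0.854]
top bumpstop 0.71 [136.5, 241.2, 152.6, 258.0] 223 med [0.408 0.313 0.027] lo [0.389 0.298 0.001] hi [0.4
[... 478 characters left out ...]
.67 [224.9, 274.9, 268.6, 335.5] 1218 med [0.548 0.383 0.019] lo [0.508 0.286 0.003] hi [0.588 0.448 0.024] ax [-0.16   0.987]
side tbolt 0.57 [280.7, 141.2, 298.0, 157.2] 125 med [ 0.431 -0.351  0.011] lo [ 0.398 -0.381  0.001] hi [ 0.464 -0.291  0.017] ax [0.492 0.871]
side tbolt 0.34 [229.9, 202.3, 306.7, 268.9] 1223 med [0.507 0.185 0.006] lo [ 0.406 -0.018  0.001] hi [0.59  0.237 0.049] ax [0.36  0.933]
side shim 0.49 [233.0, 142.1, 242.9, 150.4] 96 med [ 0.618 -0.377  0.016] lo [ 0.605 -0.41   0.006] hi [ 0.632 -0.35   0.027] ax [-0.106  0.994]
side bumpstop 0.88 [299.2, 276.0, 321.1, 304.7] 400 med [0.413 0.332 0.02 ] lo [ 0.391  0.275 -0.001] hi [0.433 0.344 0.033] ax [-0.109  0.994]
```

The top view shows three silver canisters in the blue cradle at about (193,210), (230,219) and (266,233). The mark is at (223,155). The black look-alike at (168,133) and the red one at (331,187) stand apart. Next I fit the canister axes.

```bash
python3 - <<'E'
from h import *
P={}
for n in ["top","side"]:
    c=np.load(f"{n}0.npz"); p=pts(c,np.ones((384,512),bool))
    P[n]=p[(p[:,0]>.36)&(p[:,0]<.62)&(p[:,1]>-.12)&(p[:,1]<.25)]
    q=P[n]; 
top=P["top"]; t=top[(top[:,2]>.046)&(top[:,2]<.075)][:, :2].astype(np.float32)
k=cv2.kmeans(t,3,None,(3,100,1e-6),10,cv2.KMEANS_PP_CENTERS)
for i in np.argsort(-k[2][:,1]):
    q=t[k[1].ravel()==i]; m=q.mean(0)
    w,V=np.linalg.eigh((q-m).T@(q-m)); a=V[:,1]*np.sign(V[0,1]); b=np.array([-a[1],a[0]])
    s=(q-m)@a; o=(q-m)@b
    c=m+a*(np.percentile(s,1)+np.percentile(s,99))/2
    print("top can",c.round(4),"yaw",np.degrees(np.arctan2(a[1],a[0])).round(2),"len",np.ptp(s).round(3),"half",np.percentile(o,[1,99]).round(4),len(q))
# side: per-canister top
# colour blue cradle
for n in ["top","side"]:
    c=np.load(f"{n}0.npz"); hsv=cv2.cvtColor(c["img"],cv2.COLOR_RGB2HSV)
    m=(hsv[...,0]>95)&(hsv[...,0]<125)&(hsv[...,1]>150)
    p=pts(c,m); p=p[(p[:,2]<.02)&(p[:,0]<.65)&(p[:,0]>.3)&(abs(p[:,1])<.3)]
    r=cv2.minAreaRect((p[:,:2]*1000).astype(np.float32)); print(n,"cradle",r)
c=np.load("side0.npz"); hsv=cv2.cvtColor(c["img"],cv2.COLOR_RGB2HSV)
p=P["side"]; p=p[(p[:,2]>.045)&(p[:,2]<.075)]
k=cv2.kmeans(p[:,:2].astype(np.float32),3,None,(3,100,1e-6),10,cv2.KMEANS_PP_CENTERS)
for i in np.argsort(-k[2][:,1]):
    q=p[k[1].ravel()==i]; print("side",q.mean(0).round(4),np.percentile(q[:,2],98).round(4))
for n in ["top","side"]:
    c=np.load(f"{n}0.npz"); hsv=cv2.cvtColor(c["img"],cv2.COLOR_RGB2HSV)
    m=(hsv[...,0]>25)&(hsv[...,0]<35)&(hsv[...,1]>180)&(hsv[...,2]>150)
    p=pts(c,m);p=p[(abs(p[:,0]-.68)<.06)&(abs(p[:,1]-.1)<.06)]
    print(n,"mark",cv2.minEnclosingCircle((p[:,:2]*1000).astype(np.float32)),p.mean(0))
E
```

```text
top can [0.512  0.1779] yaw -20.21 len 0.149 half [-0.0197  0.0216] 811
top can [0.4916 0.0749] yaw -19.89 len 0.15 half [-0.0209  0.0212] 835
top can [ 0.4568 -0.0233] yaw -19.66 len 0.149 half [-0.0205  0.0213] 845
top cradle ((486.5691833496094, 77.01872253417969), (306.331787109375, 125.88751983642578), 70.328857421875)
side cradle ((482.206787109375, 56.828453063964844), (110.99691009521484, 119.9945297241211), 59.91843795776367)
side [0.5141 0.1882 0.0538] 0.0596
side [0.493  0.0848 0.0537] 0.0598
side [ 0.4581 -0.0133  0.0536] 0.0598
top mark ((679.768798828125, 101.92109680175781), 42.26799392700195) [6.79606108e-01 1.03285324e-01 4.71463283e-04]
side mark ((680.3002319335938, 105.09984588623047), 44.88701629638672) [0.68086878 0.10819912 0.00169546]
```

```bash
python3 -m jog '337 -343 -30 0 0 -1.5 0;337 -343 -30 0 0 -1.5 0;337 -343 -30 0 0 -1.5 0;337 -343 -30 0 0 -1.5 0;337 -343 -30 0 0 -1.5 0;337 -343 -30 0 0 -1.5 0;337 -343 -30 0 0 -1.5 0;337 -343 -30 0 0 -1.5 0;337 -343 -30 0 0 -1.5 0;337 -343 -30 0 0 -1.5 0' 60
```

```text
time_s: 1.68
ee_pos: [0.4676, 0.223, 0.1796]
eef_rot: [-1.57, -0.0, -0.35]
force: [0.5, 1.8, -0.0]
grip_width: 0.0943
```

```bash
python3 -m jog '44 -45 0 0 0 0 0;44 -45 0 0 0 0 0;44 -45 0 0 0 0 0;44 -45 0 0 0 0 0' ; python3 - <<'E'
from station import *
import cv2
c=camera("wrist"); cv2.imwrite("pics/w1.png",c["img"][:,:,::-1]); print(get_obs()["ee_pos"],get_obs()["eef_rot"])
E
```

```text
time_s: 2.02
ee_pos: [0.512, 0.1771, 0.1793]
eef_rot: [-1.571, 0.0, -0.352]
force: [0.4, 1.2, -0.5]
grip_width: 0.0937
[0.51141978 0.1779901  0.17942148] [-1.57058737e+00  7.92613433e-05 -3.50711220e-01]
```

View pics/w1.png

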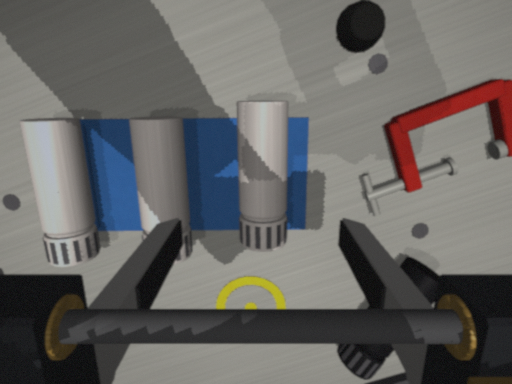

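The wrist view shows the left canister (col about 263) centred between the fingertips (185 and 340), so I descend.

```bash
python3 -m jog '0 0 -40 0 0 0 0;0 0 -80 0 0 0 0;0 0 -120 0 0 0 0;0 0 -150 0 0 0 0;0 0 -164 0 0 0 0;0 0 -164 0 0 0 0'; python3 -m jog '0 0 0 0 0 0 0.4;0 0 0 0 0 0 0.6;0 0 0 0 0 0 0.6;0 0 0 0 0 0 0.6;0 0 0 0 0 0 0.6;0 0 0 0 0 0 0.6' 60
```

```text
time_s: 2.57
ee_pos: [0.5089, 0.1787, 0.0124]
eef_rot: [-1.574, 0.005, -0.349]
force: [0.4, -0.1, 0.2]
grip_width: 0.0942
time_s: 3.07
ee_pos: [0.5091, 0.1787, 0.013]
eef_rot: [-1.573, 0.004, -0.349]
force: [-0.1, 0.3, -0.0]
grip_width: 0.0571
```

```bash
python3 -m jog '0 0 0 0 0 0 1;0 0 0 0 0 0 1;0 0 0 0 0 0 1;0 0 0 0 0 0 1' 60;python3 -m jog '0 0 20 0 0 0 1;0 0 60 0 0 0 1;0 0 100 0 0 0 1;0 0 140 0 0 0 1;0 0 165 0 0 0 1;0 0 165 0 0 0 1;0 0 165 0 0 0 1;0 0 165 0 0 0 1' 60; python3 - <<'E'
from station import *
import cv2
o=get_obs();print(o["ee_pos"],o["eef_rot"],o["force"],o["moment"])
c=camera("side"); cv2.imwrite("pics/s2.png",c["img"][:,:,::-1])
E
```

```text
time_s: 3.4
ee_pos: [0.5099, 0.1796, 0.0139]
eef_rot: [-1.571, 0.002, -0.349]
force: [0.1, 5.9, 3.3]
grip_width: 0.0493
time_s: 4.07
ee_pos: [0.5092, 0.1794, 0.1772]
eef_rot: [-1.572, 0.004, -0.349]
force: [-0.9, 0.7, -3.1]
grip_width: 0.0493
[0.5091516  0.17938631 0.17716382] [-1.57217135  0.00435347 -0.34928987] [-0.9221816   0.67218836 -3.11020511] [-0.04569487 -0.03598989  0.03414852]
```

View pics/s2.png

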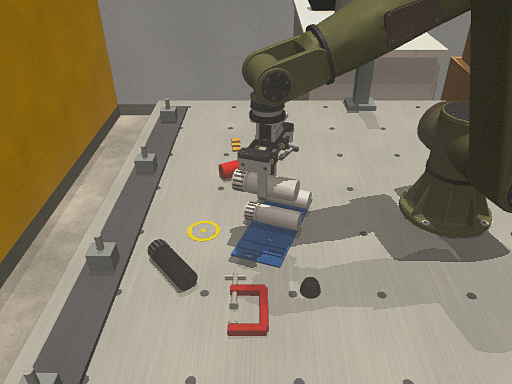

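```bash
cat > o.py <<'E'
from station import *
import numpy as np
o=get_obs();a=np.array([.94,-.342,0]);b=np.array([.342,.94,0])
print(o["ee_pos"].round(4),o["eef_rot"].round(4),"Fax",(o["force"]@a).round(2),"Fz",o["force"][2].round(2),"Mjaw",(o["moment"]@b).round(4),o["grip_width"].round(4), o["time_s"])
E
python3 o.py
python3 -m jog '37 -13 0 0 0 0 1;0 0 0 0 0 0 1;-37 13 0 0 0 0 1;0 0 0 0 0 0 1;37 -13 0 0 0 0 1;0 0 0 0 0 0 1;-37 13 0 0 0 0 1;0 0 0 0 0 0 1;37 -13 0 0 0 0 1' ; python3 o.py
python3 -m jog '-37 13 0 0 0 0 1;-75 27 0 0 0 0 1'; python3 o.py
python3 -m jog '37 -13 0 0 0 0 1;75 -27 0 0 0 0 1'; python3 o.py
python3 -m jog '-37 13 0 0 0 0 1;-75 27 0 0 0 0 1'; python3 o.py
python3 -m jog '37 -13 0 0 0 0 1;75 -27 0 0 0 0 1'; python3 o.py
python3 -m jog '0 0 0 0 0 0 1;0 0 0 0 0 0 1;0 0 0 0 0 0 1;0 0 0 0 0 0 1' >/dev/null; python3 o.py
```

```text
time_s: 4.87
ee_pos: [0.5426, 0.1671, 0.1744]
eef_rot: [-1.576, 0.01, -0.345]
force: [1.5, 0.3, -1.6]
grip_width: 0.0492
time_s: 5.03
ee_pos: [0.4684, 0.193, 0.1692]
eef_rot: [-1.581, 0.017, -0.349]
force: [0.7, 0.4, -1.0]
grip_width: 0.0497
time_s: 5.2
ee_pos: [0.5394, 0.1669, 0.1666]
eef_rot: [-1.584, 0.022, -0.344]
force: [4.9, 0.9, 0.0]
grip_width: 0.0498
time_s: 5.37
ee_pos: [0.4658, 0.1926, 0.1616]
eef_rot: [-1.589, 0.028, -0.348]
force: [-1.0, 1.8, -1.6]
grip_width: 0.0493
time_s: 5.53
ee_pos: [0.5366, 0.1665, 0.1588]
eef_rot: [-1.593, 0.035, -0.344]
force: [-2.2, 2.3, 0.0]
grip_width: 0.0494Traceback (most recent call last):
  File "o.py", line 4, in <module>
    print(o["ee_pos"].round(4),o["eef_rot"].round(4),"Fax",(o["force"]@a).round(2),"Fz",o["force"][2].round(2),"Mjaw",(o["moment"]@b).round(4),o["grip_width"].round(4), o["time_s"])
                                                                                                                                               ^^^^^^^^^^^^^^^^^^^^^
AttributeError: 'float' object has no attribute 'round'
Traceback (most recen
[... 2116 characters left out ...]
e_s"])
                                                                                                                                               ^^^^^^^^^^^^^^^^^^^^^
AttributeError: 'float' object has no attribute 'round'
Traceback (most recent call last):
  File "o.py", line 4, in <module>
    print(o["ee_pos"].round(4),o["eef_rot"].round(4),"Fax",(o["force"]@a).round(2),"Fz",o["force"][2].round(2),"Mjaw",(o["moment"]@b).round(4),o["grip_width"].round(4), o["time_s"])
                                                                                                                                               ^^^^^^^^^^^^^^^^^^^^^
AttributeError: 'float' object has no attribute 'round'
```

```bash
cat > o.py <<'E'
from station import *
import numpy as np,sys
from scipy.spatial.transform import Rotation as R
o=get_obs();a=np.array([.94,-.342,0]);b=np.array([.342,.94,0])
E=lambda r:R.from_euler("xyz",r)
r=E(o["eef_rot"])
d=(E([-np.pi/2,0,np.radians(-20)])*r.inv()).as_rotvec(degrees=True)
print("t",round(o["time_s"],2),o["ee_pos"].round(4),"Fax",round(o["force"]@a,2),"Fz",round(o["force"][2],2),"Mjaw",round(o["moment"]@b,4),"gw",round(o["grip_width"],4),"tilt",round(float(-d@b),2),"fix",d.round(1))
if len(sys.argv)>3:
    print("shift mm",((np.array(sys.argv[1:4],float)-o["ee_pos"])*1000).round(1))
E
python3 o.py .512 .178 .178
```

```text
t 5.87 [0.5361 0.1666 0.1581] Fax -0.02 Fz -3.3 Mjaw 0.1049 gw 0.0493 tilt 2.04 fix [ 0.5 -2.4 -0.3]
shift mm [-24.1  11.4  19.9]
```

```bash

python3 -m jog '-12 6 10 -2 -7 -0.3 1;-24 11 20 -4 -14 -0.3 1;-24 11 20 -4 -14 -0.3 1;-24 11 20 -4 -14 -0.3 1;-24 11 20 -4 -14 -0.3 1;-24 11 20 -2 -8 -0.3 1;-24 11 20 0.1 -3.5 -0.3 1;-24 11 20 0.1 -3.5 -0.3 1;-24 11 20 0.1 -3.5 -0.3 1;-24 11 20 0.1 -3.5 -0.3 1' >/dev/null; python3 o.py .512 .178 .178;python3 -m jog '0 0 0 0 0 0 1' >/dev/null; python3 o.py .512 .178 .178
```

```text
t 6.7 [0.5122 0.1773 0.1775] Fax -0.53 Fz -2.8 Mjaw 0.0117 gw 0.049 tilt -1.29 fix [0.5 1.2 0. ]
shift mm [-0.2  0.7  0.5]
t 6.78 [0.512  0.1773 0.1773] Fax -1.33 Fz -3.14 Mjaw -0.0364 gw 0.0491 tilt -1.36 fix [0.6 1.2 0. ]
shift mm [-0.   0.7  0.7]
```

Now I tilt cap-down, for the opposite end.

```bash

python3 -m jog '0 0 0 2.4 6.7 0 1;0 0 0 4.5 12.5 0 1;0 0 0 4.5 12.5 0 1;0 0 0 4.5 12.5 0 1;0 0 0 4.5 12.5 0 1;0 0 0 2.4 7 0 1;0 0 0 0.9 2.5 0 1;0 0 0 0.9 2.5 0 1;0 0 0 0.9 2.5 0 1;0 0 0 0.9 2.5 0 1' >/dev/null; python3 o.py .512 .178 .178;python3 -m jog '0 0 0 0 0 0 1' >/dev/null; python3 o.py .512 .178 .178;python3 -m jog '0 0 0 0 0 0 1' >/dev/null; python3 o.py .512 .178 .178
```

```text
t 7.62 [0.5118 0.1776 0.1778] Fax -0.24 Fz -2.61 Mjaw 0.0616 gw 0.0492 tilt 1.34 fix [-0.4 -1.3 -0. ]
shift mm [0.2 0.4 0.2]
t 7.7 [0.512  0.1775 0.1778] Fax 0.31 Fz -3.23 Mjaw 0.0381 gw 0.0491 tilt 1.41 fix [-0.4 -1.4 -0. ]
shift mm [0.  0.5 0.2]
t 7.78 [0.5121 0.1774 0.1776] Fax 0.57 Fz -3.05 Mjaw 0.0485 gw 0.0499 tilt 1.47 fix [-0.4 -1.4  0. ]
shift mm [-0.1  0.6  0.4]
```

```bash
cat > s.py <<'E'
from station import *
import numpy as np
b=np.array([.342,.94,0]);a=np.array([.94,-.342,0]);m=[];f=[]
for i in range(10):
    camera("wrist"); o=get_obs(); m.append([o["moment"]@b,o["moment"]@a]); f.append(o["force"])
m=np.array(m);print("Mjaw,Max",m.mean(0).round(4),"sd",m.std(0).round(4),"F",np.mean(f,0).round(2),np.std(f,0).round(2),m[:,0].round(3))
E
python3 s.py; python3 o.py
python3 -m jog '0 0 0 -2.4 -6.7 0 1;0 0 0 -4.5 -13 0 1;0 0 0 -4.5 -13 0 1;0 0 0 -4.5 -13 0 1;0 0 0 -4.5 -13 0 1;0 0 0 -4.5 -13 0 1;0 0 0 -2.4 -7 0 1;0 0 0 -0.6 -2.4 0 1;0 0 0 -0.6 -2.4 0 1;0 0 0 -0.6 -2.4 0 1' >/dev/null; python3 s.py;python3 o.py .512 .178 .178
```

```text
Mjaw,Max [0.0428 0.0056] sd [0.0256 0.0337] F [ 0.17  0.16 -3.05] [0.58 0.45 0.41] [ 0.069  0.071  0.053  0.061  0.054  0.039  0.057 -0.001  0.031 -0.005]
t 8.28 [0.5119 0.1775 0.1777] Fax -0.01 Fz -2.97 Mjaw -0.0053 gw 0.0494 tilt 1.42 fix [-0.4 -1.4 -0. ]
Mjaw,Max [-0.0128  0.0034] sd [0.0212 0.0331] F [-0.18  0.07 -3.07] [0.3  0.58 0.54] [-0.044  0.019 -0.031  0.014  0.005 -0.009 -0.023 -0.04   0.    -0.019]
t 9.62 [0.5118 0.1776 0.1778] Fax -0.23 Fz -3.32 Mjaw -0.0194 gw 0.0494 tilt -1.07 fix [ 0.2  1.1 -0. ]
shift mm [0.2 0.4 0.2]
```

```bash

python3 -m jog '8 -2 -30 0.2 1.1 0 1;8 -2 -70 0.2 1.1 0 1;8 -2 -105 0.2 1.1 0 1;8 -2 -130 0.2 1.1 0 1;8 -2 -140 0.2 1.1 0 1;8 -2 -140 0.2 1.1 0 1;8 -2 -140 0.2 1.1 0 1' >/dev/null; python3 o.py .5201 .1759 .0145
```

```text
t 10.2 [0.5204 0.1758 0.0389] Fax 0.55 Fz -1.26 Mjaw -0.0624 gw 0.0496 tilt -0.01 fix [ 0.  0. -0.]
shift mm [ -0.3   0.1 -24.4]
```

```bash

python3 -m jog '0 0 -12 0 0 0 1;0 0 -20 0 0 0 1;0 0 -24 0 0 0 1;0 0 -24 0 0 0 1;0 0 -24 0 0 0 1'; python3 o.py .5201 .1759 .0145
```

```text
time_s: 10.62
ee_pos: [0.5205, 0.1759, 0.015]
eef_rot: [-1.571, -0.0, -0.349]
force: [-0.5, 0.4, -3.8]
grip_width: 0.0492
t 10.62 [0.5205 0.1759 0.015 ] Fax -0.64 Fz -3.85 Mjaw -0.0363 gw 0.0492 tilt -0.01 fix [ 0.  0. -0.]
shift mm [-0.4  0.  -0.5]
```

Still bearing full weight, so I lower about 1.5 mm further and then open.

```bash

python3 -m jog '0 0 -1.5 0 0 0 1;0 0 -1.5 0 0 0 1;0 0 -1.5 0 0 0 1'; python3 o.py
```

```text
time_s: 10.87
ee_pos: [0.5207, 0.176, 0.0138]
eef_rot: [-1.57, -0.001, -0.349]
force: [0.0, 0.0, -0.1]
grip_width: 0.0496
t 10.87 [0.5207 0.176  0.0138] Fax 0.04 Fz -0.05 Mjaw -0.1019 gw 0.0496 tilt -0.05 fix [-0.   0.1 -0. ]
```

```bash

python3 -m jog '0 0 0 0 0 0 0.3;0 0 0 0 0 0 0;0 0 0 0 0 0 0;0 0 0 0 0 0 0;0 0 0 0 0 0 0;0 0 0 0 0 0 0'; 
python3 -m jog '0 0 30 0 0 0 0;0 0 70 0 0 0 0;0 0 105 0 0 0 0;-15 -50 105 0 0 0 0;-29 -101 105 0 0 0 0;-29 -101 105 0 0 0 0;-29 -101 105 0 0 0 0;-29 -101 105 0 0 0 0'; python3 o.py .4916 .0749 .014; python3 - <<'E'
from station import *
import cv2
for n in ["side"]:
    c=camera(n); cv2.imwrite(f"pics/{n}3.png",c["img"][:,:,::-1])
E
```

```text
time_s: 11.37
ee_pos: [0.5207, 0.1759, 0.0139]
eef_rot: [-1.57, -0.001, -0.349]
force: [-1.1, -0.2, -0.8]
grip_width: 0.0861
time_s: 12.03
ee_pos: [0.4918, 0.0743, 0.1192]
eef_rot: [-1.57, -0.001, -0.351]
force: [0.7, 0.3, -0.3]
grip_width: 0.0942
t 12.03 [0.4918 0.0743 0.1192] Fax 0.59 Fz -0.31 Mjaw -0.0382 gw 0.0942 tilt -0.08 fix [-0.   0.1  0.1]
shift mm [  -0.2    0.6 -105.2]
```

View pics/side3.png

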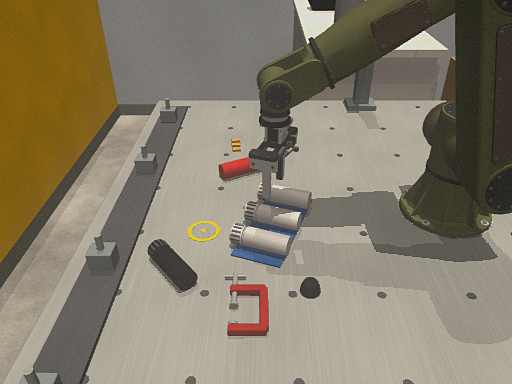

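The left canister lies in its place again, at (262,240). Now the middle one.

```bash

python3 -m jog '0 0 -40 0 0 0 0;0 0 -80 0 0 0 0;0 0 -100 0 0 0 0;0 0 -105 0 0 0 0;0 0 -105 0 0 0 0'; python3 -m jog '0 0 0 0 0 0 1;0 0 0 0 0 0 1;0 0 0 0 0 0 1;0 0 0 0 0 0 1;0 0 0 0 0 0 1;0 0 0 0 0 0 1;0 0 0 0 0 0 1;0 0 0 0 0 0 1;0 0 0 0 0 0 1' 60;python3 o.py; python3 -m jog '0 0 20 0 0 0 1;0 0 60 0 0 0 1;0 0 100 0 0 0 1;0 0 140 0 0 0 1;0 0 165 0 0 0 1;0 0 165 0 0 0 1;0 0 165 0 0 0 1;0 0 165 0 0 0 1' 60; python3 o.py .4916 .0749 .178
```

```text
time_s: 12.5
ee_pos: [0.4916, 0.0759, 0.0131]
eef_rot: [-1.571, 0.001, -0.348]
force: [0.1, -0.8, 0.2]
grip_width: 0.0941
time_s: 13.25
ee_pos: [0.4916, 0.0755, 0.0133]
eef_rot: [-1.572, 0.001, -0.348]
force: [-2.0, -4.0, 6.4]
grip_width: 0.0495
t 13.25 [0.4916 0.0755 0.0133] Fax -0.57 Fz 6.43 Mjaw 0.0981 gw 0.0495 tilt 0.05 fix [ 0.  -0.1 -0.1]
time_s: 13.92
ee_pos: [0.4908, 0.0755, 0.1766]
eef_rot: [-1.572, 0.003, -0.348]
force: [0.5, -0.8, -3.1]
grip_width: 0.0496
t 13.92 [0.4908 0.0755 0.1766] Fax 0.76 Fz -3.1 Mjaw 0.0142 gw 0.0496 tilt 0.18 fix [ 0.  -0.2 -0. ]
shift mm [ 0.8 -0.6  1.4]
```

```bash

python3 -m jog '37 -13 0 0 0 0 1;0 0 0 0 0 0 1;-37 13 0 0 0 0 1;0 0 0 0 0 0 1;37 -13 0 0 0 0 1;0 0 0 0 0 0 1;-37 13 0 0 0 0 1;0 0 0 0 0 0 1;37 -13 0 0 0 0 1;0 0 0 0 0 0 1' ; python3 o.py
python3 -m jog '-37 13 0 0 0 0 1;0 0 0 0 0 0 1;37 -13 0 0 0 0 1;0 0 0 0 0 0 1;-37 13 0 0 0 0 1;0 0 0 0 0 0 1;37 -13 0 0 0 0 1;0 0 0 0 0 0 1;0 0 0 0 0 0 1' ; python3 o.py .4916 .0749 .178
```

```text
time_s: 14.75
ee_pos: [0.5011, 0.0731, 0.1691]
eef_rot: [-1.576, 0.01, -0.351]
force: [-0.5, 1.3, -5.4]
grip_width: 0.0494
t 14.75 [0.5011 0.0731 0.1691] Fax -0.86 Fz -5.35 Mjaw 0.0836 gw 0.0494 tilt 0.55 fix [ 0.1 -0.6  0.1]
time_s: 15.5
ee_pos: [0.4974, 0.0736, 0.1619]
eef_rot: [-1.582, 0.023, -0.352]
force: [-1.5, -0.4, -2.8]
grip_width: 0.0495
t 15.5 [0.4974 0.0736 0.1619] Fax -1.26 Fz -2.83 Mjaw 0.0665 gw 0.0495 tilt 1.34 fix [ 0.1 -1.5  0.2]
shift mm [-5.8  1.3 16.1]
```

Next, the same rocking comparison as before: cap-up, ending near −1°, then cap-down, ending near +1.4°.

```bash

python3 -m jog '-3 1 8 -2.4 -7 0.2 1;-6 1 16 -4.5 -14 0.2 1;-6 1 16 -4.5 -14 0.2 1;-6 1 16 -4.5 -14 0.2 1;-6 1 16 -4.5 -14 0.2 1;-6 1 16 -4.5 -14 0.2 1;-6 1 16 -2 -8 0.2 1;-6 1 16 -0.3 -2.6 0.2 1;-6 1 16 -0.3 -2.6 0.2 1;-6 1 16 -0.3 -2.6 0.2 1' >/dev/null; python3 s.py;python3 o.py .4916 .0749 .178
python3 -m jog '0 0 0 2.4 6.7 0 1;0 0 0 4.5 12.5 0 1;0 0 0 4.5 12.5 0 1;0 0 0 4.5 12.5 0 1;0 0 0 4.5 12.5 0 1;0 0 0 4.5 12.5 0 1;0 0 0 2.4 7 0 1;0 0 0 0.9 2.5 0 1;0 0 0 0.9 2.5 0 1;0 0 0 0.9 2.5 0 1' >/dev/null; python3 s.py;python3 o.py .4916 .0749 .178
```

```text
Mjaw,Max [ 0.0255 -0.0076] sd [0.021  0.0359] F [-0.08  0.17 -3.02] [0.54 0.3  0.8 ] [ 0.014  0.062  0.033  0.055  0.033  0.038 -0.003  0.008  0.002  0.013]
t 16.83 [0.4913 0.0747 0.178 ] Fax 0.33 Fz -3.36 Mjaw 0.0127 gw 0.0494 tilt -1.24 fix [ 0.4  1.2 -0. ]
shift mm [ 0.3  0.2 -0. ]
Mjaw,Max [-0.0274 -0.0186] sd [0.0227 0.0202] F [ 0.04  0.04 -3.15] [0.3  0.69 0.65] [-0.027 -0.057 -0.03  -0.052 -0.022 -0.011  0.009 -0.016 -0.065 -0.004]
t 18.17 [0.4914 0.0746 0.1779] Fax 0.27 Fz -3.05 Mjaw -0.0038 gw 0.0494 tilt 1.45 fix [-0.5 -1.4 -0. ]
shift mm [0.2 0.3 0.1]
```

```bash

python3 -m jog '-4 2 -30 -0.5 -1.4 0 1;-4 2 -70 -0.5 -1.4 0 1;-4 2 -105 -0.5 -1.4 0 1;-4 2 -130 -0.5 -1.4 0 1;-5 2 -140 -0.5 -1.4 0 1;-5 2 -140 -0.5 -1.4 0 1;-5 2 -140 -0.5 -1.4 0 1' >/dev/null; python3 o.py .4868 .0769 .0135
```

```text
t 18.75 [0.4869 0.0766 0.0388] Fax 0.37 Fz -2.42 Mjaw -0.0255 gw 0.0494 tilt -0.07 fix [ 0.   0.1 -0. ]
shift mm [ -0.1   0.3 -25.3]
```

```bash

python3 -m jog '0 0 -12 0 0 0 1;0 0 -20 0 0 0 1;0 0 -24 0 0 0 1;0 0 -25.5 0 0 0 1;0 0 -25.5 0 0 0 1;0 0 -25.5 0 0 0 1'; python3 o.py .4868 .0769 .0135
```

```text
time_s: 19.25
ee_pos: [0.4871, 0.0767, 0.0135]
eef_rot: [-1.571, -0.002, -0.348]
force: [-0.9, 2.1, -2.4]
grip_width: 0.0491
t 19.25 [0.4871 0.0767 0.0135] Fax -1.53 Fz -2.41 Mjaw 0.0906 gw 0.0491 tilt -0.09 fix [ 0.   0.1 -0. ]
shift mm [-0.3  0.2 -0. ]
```

```bash

python3 -m jog '0 0 -0.7 0 0 0 1;0 0 -0.7 0 0 0 1'; python3 -m jog '0 0 0 0 0 0 0.3;0 0 0 0 0 0 0;0 0 0 0 0 0 0;0 0 0 0 0 0 0;0 0 0 0 0 0 0;0 0 0 0 0 0 0;0 0 0 0 0 0 0'; 
python3 -m jog '0 0 30 0 0 0 0;0 0 70 0 0 0 0;0 0 105 0 0 0 0;-15 -50 105 0 0 0 0;-30 -100 105 0 0 0 0;-30 -100 105 0 0 0 0;-30 -100 105 0 0 0 0;-30 -100 105 0 0 0 0'; python3 o.py .4568 -.0233 .014
```

```text
time_s: 19.42
ee_pos: [0.4873, 0.0769, 0.0133]
eef_rot: [-1.57, -0.002, -0.348]
force: [-2.7, 0.5, 5.7]
grip_width: 0.0493
time_s: 20.0
ee_pos: [0.4873, 0.0769, 0.0133]
eef_rot: [-1.57, -0.002, -0.348]
force: [-0.5, -0.3, 0.4]
grip_width: 0.0919
time_s: 20.67
ee_pos: [0.4573, -0.0238, 0.1185]
eef_rot: [-1.57, -0.002, -0.351]
force: [0.3, -0.5, 1.0]
grip_width: 0.0941
t 20.67 [ 0.4573 -0.0238  0.1185] Fax 0.45 Fz 1.02 Mjaw -0.0123 gw 0.0941 tilt -0.13 fix [0.  0.1 0.1]
shift mm [  -0.5    0.5 -104.5]
```

```bash

python3 -m jog '0 0 -40 0 0 0 0;0 0 -80 0 0 0 0;0 0 -100 0 0 0 0;0 0 -104.5 0 0 0 0;0 0 -104.5 0 0 0 0'; python3 -m jog '0 0 0 0 0 0 1;0 0 0 0 0 0 1;0 0 0 0 0 0 1;0 0 0 0 0 0 1;0 0 0 0 0 0 1;0 0 0 0 0 0 1;0 0 0 0 0 0 1;0 0 0 0 0 0 1;0 0 0 0 0 0 1' 60;python3 o.py; python3 -m jog '0 0 20 0 0 0 1;0 0 60 0 0 0 1;0 0 100 0 0 0 1;0 0 140 0 0 0 1;0 0 165 0 0 0 1;0 0 165 0 0 0 1;0 0 165 0 0 0 1;0 0 165 0 0 0 1' 60; python3 o.py
python3 -m jog '37 -13 0 0 0 0 1;0 0 0 0 0 0 1;-37 13 0 0 0 0 1;0 0 0 0 0 0 1;37 -13 0 0 0 0 1;0 0 0 0 0 0 1;-37 13 0 0 0 0 1;0 0 0 0 0 0 1;37 -13 0 0 0 0 1;0 0 0 0 0 0 1' ; python3 o.py
python3 -m jog '-37 13 0 0 0 0 1;0 0 0 0 0 0 1;37 -13 0 0 0 0 1;0 0 0 0 0 0 1;-37 13 0 0 0 0 1;0 0 0 0 0 0 1;37 -13 0 0 0 0 1;0 0 0 0 0 0 1;0 0 0 0 0 0 1' ; python3 o.py .4568 -.0233 .178
```

```text
time_s: 21.08
ee_pos: [0.4569, -0.0229, 0.0131]
eef_rot: [-1.571, 0.0, -0.35]
force: [0.1, 0.2, -0.4]
grip_width: 0.094
time_s: 21.83
ee_pos: [0.4569, -0.0236, 0.0135]
eef_rot: [-1.572, -0.0, -0.349]
force: [-3.4, -6.3, 5.1]
grip_width: 0.0493
t 21.83 [ 0.4569 -0.0236  0.0135] Fax -1.08 Fz 5.14 Mjaw 0.1993 gw 0.0493 tilt -0.0 fix [ 0. -0.  0.]
time_s: 22.5
ee_pos: [0.4561, -0.0235, 0.1769]
eef_rot: [-1.572, 0.002, -0.35]
force: [0.2, -0.4, -4.2]
grip_width: 0.0492
t 22.5 [ 0.4561 -0.0235  0.1769] Fax 0.35 Fz -4.19 Mjaw 0.025 gw 0.0492 tilt 0.13 fix [ 0.  -0.1  0. ]
time_s: 23.33
ee_pos: [0.467, -0.0267, 0.1688]
eef_rot: [-1.575, 0.012, -0.351]
force: [1.2, 2.4, -4.2]
grip_width: 0.0496
t 23.33 [ 0.467  -0.0267  0.1688] Fax 0.3 Fz -4.23 Mjaw -0.0593 gw 0.0496 tilt 0.7 fix [-0.  -0.7  0.1]
time_s: 24.08
ee_pos: [0.4631, -0.0258, 0.1611]
eef_rot: [-1.578, 0.029, -0.352]
force: [-2.6, 0.3, -2.1]
grip_width: 0.0492
t 24.08 [ 0.4631 -0.0258  0.1611] Fax -2.54 Fz -2.11 Mjaw 0.0846 gw 0.0492 tilt 1.65 fix [-0.2 -1.7  0.2]
shift mm [-6.3  2.5 16.9]
```

```bash

python3 -m jog '-3 1 8 -2.4 -7 0.2 1;-6 2 17 -4.7 -14 0.2 1;-6 2 17 -4.7 -14 0.2 1;-6 2 17 -4.7 -14 0.2 1;-6 2 17 -4.7 -14 0.2 1;-6 2 17 -4.7 -14 0.2 1;-6 2 17 -2 -8 0.2 1;-6 2 17 -0.6 -2.8 0.2 1;-6 2 17 -0.6 -2.8 0.2 1;-6 2 17 -0.6 -2.8 0.2 1' >/dev/null; python3 s.py;python3 o.py .4568 -.0233 .178
python3 -m jog '0 0 0 2.4 6.7 0 1;0 0 0 4.5 12.5 0 1;0 0 0 4.5 12.5 0 1;0 0 0 4.5 12.5 0 1;0 0 0 4.5 12.5 0 1;0 0 0 4.5 12.5 0 1;0 0 0 2.4 7 0 1;0 0 0 0.9 2.5 0 1;0 0 0 0.9 2.5 0 1;0 0 0 0.9 2.5 0 1' >/dev/null; python3 s.py;python3 o.py .4568 -.0233 .178
```

```text
Mjaw,Max [0.0362 0.0126] sd [0.029  0.0226] F [-0.3   0.21 -2.93] [0.39 0.57 0.34] [ 0.033  0.01   0.02   0.045  0.054 -0.024  0.048  0.054  0.09   0.031]
t 25.42 [ 0.457  -0.0237  0.1783] Fax -0.01 Fz -2.73 Mjaw 0.0313 gw 0.0495 tilt -1.22 fix [ 0.4  1.1 -0.1]
shift mm [-0.2  0.4 -0.3]
Mjaw,Max [-0.0116  0.0031] sd [0.0286 0.0376] F [-0.25 -0.09 -3.22] [0.38 0.38 0.39] [-0.02   0.008 -0.016 -0.018  0.    -0.035 -0.04   0.063 -0.03  -0.029]
t 26.75 [ 0.4571 -0.0238  0.1781] Fax -0.1 Fz -3.18 Mjaw -0.0292 gw 0.0492 tilt 1.47 fix [-0.5 -1.4 -0. ]
shift mm [-0.3  0.5 -0.1]
```

The quiet baseline when rocked (middle, right) is about −0.05 N m from tilt alone. The left one gave +0.056, so about 0.107 N m more, against 0.113 expected for the tip rolling 100 mm. The left one rattles, so I put the right one back.

```bash

python3 -m jog '-5 2 -30 -0.5 -1.4 0 1;-6 2 -70 -0.5 -1.4 0 1;-6 2 -105 -0.5 -1.4 0 1;-6 2 -130 -0.5 -1.4 0 1;-6 2 -140 -0.5 -1.4 0 1;-6 2 -140 -0.5 -1.4 0 1;-6 2 -140 -0.5 -1.4 0 1' >/dev/null; python3 o.py .4511 -.0218 .0135
python3 -m jog '0 0 -12 0 0 0 1;0 0 -20 0 0 0 1;0 0 -24 0 0 0 1;0 0 -25 0 0 0 1;0 0 -25 0 0 0 1;0 0 -25 0 0 0 1'; python3 o.py .4511 -.0218 .0135
```

```text
t 27.33 [ 0.4516 -0.0218  0.039 ] Fax 0.0 Fz -3.49 Mjaw -0.0633 gw 0.0496 tilt -0.04 fix [ 0.  0. -0.]
shift mm [ -0.5   0.  -25.5]
time_s: 27.83
ee_pos: [0.452, -0.0219, 0.0145]
eef_rot: [-1.571, -0.001, -0.348]
force: [0.6, 0.0, -2.8]
grip_width: 0.0494
t 27.83 [ 0.452  -0.0219  0.0145] Fax 0.56 Fz -2.78 Mjaw 0.0543 gw 0.0494 tilt -0.08 fix [ 0.   0.1 -0. ]
shift mm [-0.9  0.1 -1. ]
```

```bash

python3 -m jog '0 0 -1.3 0 0 0 1;0 0 -1.3 0 0 0 1;0 0 -1.3 0 0 0 1'; python3 -m jog '0 0 0 0 0 0 0.3;0 0 0 0 0 0 0;0 0 0 0 0 0 0;0 0 0 0 0 0 0;0 0 0 0 0 0 0;0 0 0 0 0 0 0;0 0 0 0 0 0 0'; 
python3 -m jog '0 0 30 0 0 0 0;0 0 70 0 0 0 0;0 0 110 0 0 0 0;0 0 130 0 0 0 0;0 0 130 0 0 0 0'; python3 -m jog '14 39 0 0 0 0 0;28 78 0 0 0 0 0;42 117 0 0 0 0 0;56 156 0 0 0 0 0;71 197 0 0 0 0 0;71 197 0 0 0 0 0;71 197 0 0 0 0 0;71 197 0 0 0 0 0'; python3 o.py .523 .175 .014; python3 - <<'E'
from station import *
from h import *
c=camera("top"); cv2.imwrite("pics/top4.png",c["img"][:,:,::-1]); np.savez("top4.npz",**c)
c=camera("side"); cv2.imwrite("pics/side4.png",c["img"][:,:,::-1])
c=camera("wrist"); cv2.imwrite("pics/w4.png",c["img"][:,:,::-1])
E
```

```text
time_s: 28.08
ee_pos: [0.4522, -0.0219, 0.0135]
eef_rot: [-1.571, -0.002, -0.348]
force: [0.1, -0.7, -0.8]
grip_width: 0.0495
time_s: 28.67
ee_pos: [0.4522, -0.0219, 0.0135]
eef_rot: [-1.571, -0.002, -0.348]
force: [-0.4, 0.2, 0.1]
grip_width: 0.0923
time_s: 29.08
ee_pos: [0.4541, -0.0221, 0.1479]
eef_rot: [-1.569, -0.009, -0.348]
force: [0.5, 0.4, 0.3]
grip_width: 0.094
time_s: 29.75
ee_pos: [0.5246, 0.1744, 0.1469]
eef_rot: [-1.57, -0.008, -0.348]
force: [0.5, -0.4, 1.0]
grip_width: 0.094
t 29.75 [0.5246 0.1744 0.1469] Fax 0.64 Fz 0.98 Mjaw -0.011 gw 0.094 tilt -0.46 fix [ 0.1  0.4 -0.1]
shift mm [  -1.6    0.6 -132.9]
```

View pics/side4.png

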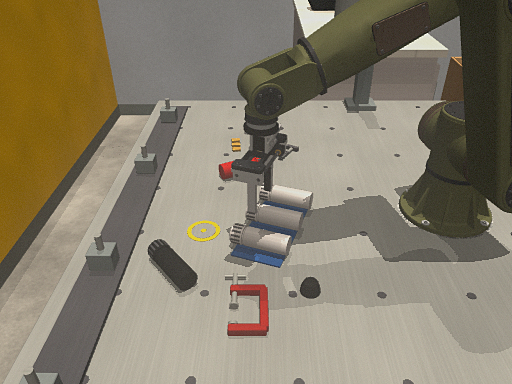

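View pics/w4.png

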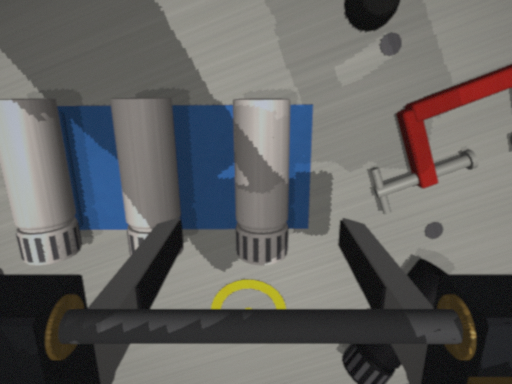

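View pics/top4.png

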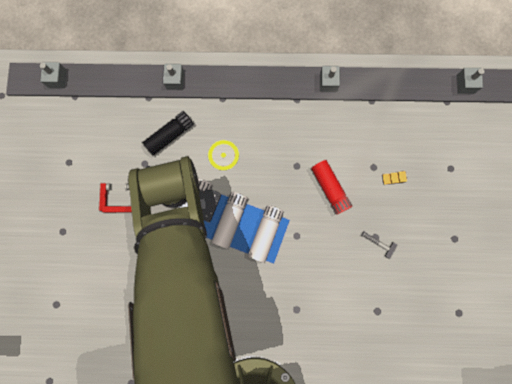

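The quiet ones lie in their places, at (277,218) and (288,195) in the side view. The left one (col 262 in the wrist view) is centred for re-gripping.

```bash

python3 -m jog '-2 1 -40 0.1 0.4 0 0;-2 1 -80 0.1 0.4 0 0;-2 1 -115 0.1 0.4 0 0;-2 1 -130 0.1 0.4 0 0;-2 1 -132 0.1 0.4 0 0;-2 1 -132 0.1 0.4 0 0'; python3 o.py .523 .175 .014;  python3 -m jog '0 0 0 0 0 0 1;0 0 0 0 0 0 1;0 0 0 0 0 0 1;0 0 0 0 0 0 1;0 0 0 0 0 0 1;0 0 0 0 0 0 1;0 0 0 0 0 0 1;0 0 0 0 0 0 1;0 0 0 0 0 0 1' 60;python3 o.py; python3 -m jog '0 0 20 0 0 0 1;0 0 60 0 0 0 1;0 0 100 0 0 0 1;0 0 120 0 0 0 1;0 0 130 0 0 0 1;0 0 130 0 0 0 1;0 0 130 0 0 0 1' 60; python3 o.py .68 .1035 .125
```

```text
time_s: 30.4
ee_pos: [0.5228, 0.1739, 0.0158]
eef_rot: [-1.571, -0.001, -0.351]
force: [0.3, 0.2, 0.3]
grip_width: 0.0944
t 30.4 [0.5228 0.1739 0.0158] Fax 0.22 Fz 0.28 Mjaw 0.011 gw 0.0944 tilt -0.07 fix [0.  0.1 0.1]
shift mm [ 0.2  1.1 -1.8]
time_s: 31.15
ee_pos: [0.5236, 0.175, 0.0165]
eef_rot: [-1.568, -0.003, -0.351]
force: [1.4, 8.2, 2.6]
grip_width: 0.0494
t 31.15 [0.5236 0.175  0.0165] Fax -1.52 Fz 2.62 Mjaw 0.2451 gw 0.0494 tilt -0.16 fix [-0.1  0.2  0.1]
time_s: 31.73
ee_pos: [0.5231, 0.1749, 0.1452]
eef_rot: [-1.569, -0.001, -0.351]
force: [0.0, -0.1, -4.0]
grip_width: 0.0495
t 31.73 [0.5231 0.1749 0.1452] Fax 0.07 Fz -3.95 Mjaw -0.0782 gw 0.0495 tilt -0.08 fix [-0.1  0.1  0.1]
shift mm [156.9 -71.4 -20.2]
```

There is time to spare, so I rock it once more to confirm before carrying it over.

```bash

python3 -m jog '0 0 20 -2.4 -6.7 0 1;0 0 30 -4.2 -12 0 1;0 0 30 -4.2 -12 0 1;0 0 30 -4.2 -12 0 1;0 0 30 -4.2 -12 0 1;0 0 30 -4.2 -12 0 1;0 0 30 -2 -6 0 1;0 0 30 -0.4 -1.2 0 1;0 0 30 -0.4 -1.2 0 1;0 0 30 -0.4 -1.2 0 1' >/dev/null; python3 s.py;python3 o.py 
python3 -m jog '0 0 0 2.4 6.7 0 1;0 0 0 4.5 12.5 0 1;0 0 0 4.5 12.5 0 1;0 0 0 4.5 12.5 0 1;0 0 0 4.5 12.5 0 1;0 0 0 4.5 12.5 0 1;0 0 0 2.4 7 0 1;0 0 0 0.9 2.5 0 1;0 0 0 0.9 2.5 0 1;0 0 0 0.9 2.5 0 1' >/dev/null; python3 s.py;python3 o.py .68 .1035 .125
```

```text
Mjaw,Max [-0.012  0.002] sd [0.0296 0.0106] F [-0.1  -0.01 -2.94] [0.58 0.32 0.49] [-0.027 -0.028  0.033 -0.035  0.036 -0.015 -0.022 -0.042  0.025 -0.044]
t 33.07 [0.523  0.175  0.1753] Fax 0.9 Fz -3.39 Mjaw -0.0445 gw 0.0495 tilt -1.38 fix [0.3 1.3 0.1]
Mjaw,Max [0.0298 0.0047] sd [0.0242 0.0277] F [ 0.19 -0.09 -2.64] [0.53 0.5  0.53] [ 0.047  0.034 -0.013  0.031 -0.006  0.058  0.042  0.051  0.05   0.004]
t 34.4 [0.5231 0.1749 0.1751] Fax 0.67 Fz -2.42 Mjaw 0.0037 gw 0.0493 tilt 1.31 fix [-0.6 -1.2  0.1]
shift mm [156.9 -71.4 -50.1]
```

Again positive (+0.042 against −0.05), so it's confirmed. Carrying it to the mark.

```bash

python3 -m jog '15 -7 0 -0.6 -1.2 0.1 1;38 -17 -5 -0.6 -1.2 0.1 1;61 -28 -15 -0.6 -1.2 0.1 1;84 -38 -25 -0.6 -1.2 0.1 1;107 -49 -35 -0.6 -1.2 0.1 1;130 -59 -42 -0.6 -1.2 0.1 1;147 -67 -47 -0.6 -1.2 0.1 1;155 -71 -50 -0.6 -1.2 0.1 1;157 -71 -50 -0.6 -1.2 0.1 1;157 -71 -50 -0.6 -1.2 0.1 1' ; python3 o.py .68 .1035 .125; python3 - <<'E'
from station import *
from h import *
R=None
for n in ["side","top"]:
    c=camera(n); cv2.imwrite(f"pics/{n}5.png",c["img"][:,:,::-1]); p=pts(c,np.ones((384,512),bool))
    for d in masks_of("canister_a_center",n):
        p=pts(c,d["mask"]); p=p[p[:,2]>.03]
        if len(p)>20: print(n,round(d["conf"],2),np.median(p,0).round(3),np.percentile(p,3,0).round(3),np.percentile(p,97,0).round(3),np.polyfit(p[:,0],p[:,2],1).round(3))
E
```

```text
time_s: 35.23
ee_pos: [0.6801, 0.1038, 0.1248]
eef_rot: [-1.572, -0.0, -0.349]
force: [-0.9, 0.3, -2.4]
grip_width: 0.0492
t 35.23 [0.6801 0.1038 0.1248] Fax -0.97 Fz -2.43 Mjaw 0.0573 gw 0.0492 tilt -0.01 fix [ 0.1 -0.   0. ]
shift mm [-0.1 -0.3  0.2]
side 0.96 [0.732 0.276 0.047] [0.679 0.21  0.032] [0.788 0.327 0.052] [0.004 0.042]
side 0.58 [0.663 0.122 0.154] [0.609 0.093 0.125] [0.753 0.149 0.167] [0.005 0.148]
top 0.71 [0.713 0.277 0.046] [0.676 0.242 0.033] [0.758 0.316 0.053] [-0.026  0.065]
```

View pics/side5.png

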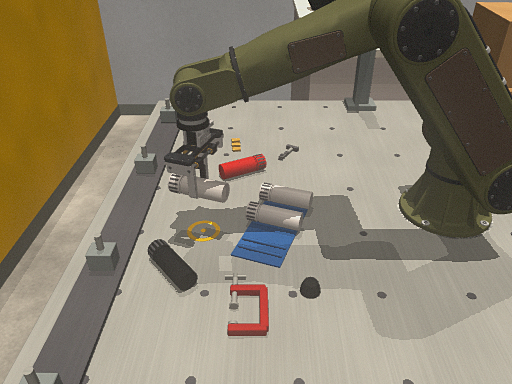

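View pics/top5.png

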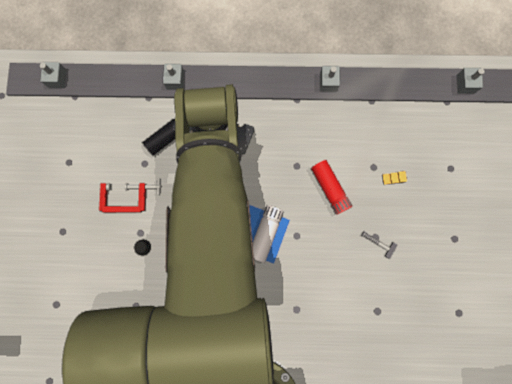

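The side view shows the held canister level above the mark at (200,188). The two quiet ones lie in the cradle and nothing else has moved. I let it settle, check, then hand in.

```bash
python3 -m jog '0 0 0 0 0 0 1;0 0 0 0 0 0 1;0 0 0 0 0 0 1;0 0 0 0 0 0 1;0 0 0 0 0 0 1;0 0 0 0 0 0 1' 60 >/dev/null; python3 o.py .68 .1035 .125; python3 - <<'E'
from station import *
import numpy as np
print(np.abs(get_obs()["joint_vel"]).max()); print(hand_in())
E
```

```text
t 35.93 [0.6797 0.1045 0.1259] Fax -0.12 Fz -2.98 Mjaw 0.051 gw 0.0494 tilt -0.06 fix [ 0.   0.1 -0. ]
shift mm [ 0.3 -1.  -0.9]
0.0034697372844885092
the job is handed in; nothing more can be done
None
```

I checked all three canisters from left to right. The **left one rattles**. It is now held out over the yellow mark, and the job was handed in at about 36 s, inside the 72 s limit.

**How I told them apart:** I lifted, shook and laid back each canister. The force readings during the shaking were too noisy to decide on, so I also rocked each one end to end and read the moment about the jaw axis.

| Canister | Moment change when rocked (N m) |
|---|---|
| Left, before hand-over | +0.056 |
| Left, repeated before carrying | +0.042 |
| Middle | −0.053 |
| Right | −0.048 |

The middle and right show only the effect of the tilt. The left differs from them by about 0.1 N m, close to the 0.113 expected for the loose tip rolling 100 mm. The noise was about 0.025 N m per reading, averaged over 10 readings.

**Last checks:**
- **Position:** the tool was within about 1 mm of the mark centre I estimated. My two camera estimates of that centre differed by about 3 mm.
- **Height:** the canister's centre is about 0.14 m up, with its underside about 0.117 m above the plate.
- **Level and still:** the canister sloped about 0.3° in the depth data, and the arm was at rest.
- **Other items:** the side view, taken just before settling and handing in, shows the middle and right canisters in their places. The clamp, T-bolt, shim, bump stop and both look-alikes appear undisturbed.
- **Changed:** the canisters I laid back are centred along their places, about 5–11 mm from where they first lay.

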